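# Pack out the stepped fence and hold the board flush

## Robot

A 6-joint arm with a two-finger parallel gripper is mounted at the origin on a cart in front of the work surface, level with it; the furniture and walls round the work are solid. World frame = base frame: x ahead of the robot, y to its left, z up, the work surface at z = 0. Lengths are in m, angles in rad, forces in N, time in s.
With the tool pointing down it reaches from about 0.35 to 0.95 m from the base axis. Payload 17.4 kg.
Tool frame: the origin (TCP) lies between the finger pads; the fingertips stand 14 mm ahead of it and the grasp point (between the pads) lies 5 mm behind it; z points along the fingers, y is the direction in which the jaws open and shut (so a half turn about z gives the same grasp; the last joint's range is limited). The gripper opens to 93 mm and grips with 3 to 60 N. Pads are 15 mm wide; open, the fingers measure 128 mm over their backs; the gripper's body (75 mm by 188 mm) begins 65 mm behind the grasp point.
Start: joints at [1.095, 0.116, 1.442, -0, 1.584, -0.038], TCP at [0.286, 0.611, 0.233] pointing down, gripper open.
Joint ranges: [-2.83, 2.83], [-0.83, 2.19], [0.07, 2.5], [-1.14, 4.28], [0.01, 3], [-2.97, 2.97]. Speed limits (rad/s): [1.89, 1.89, 2.22, 3.14, 3.14, 3.14].

## Interface

Orientations are given as a 3x3 rotation matrix whose columns are the frame's x, y, z axes.
In Python, from workcell import * gives the robot as it stands.
- The arm moves only by the tool servo_tool, never from a script. Its arguments are lists of equal length, an entry for each row: "delta_pos": the shift along the tool's x, y, z as a fraction of full scale, a list of three; "rotation": the turn, a rotation vector about the tool's x, y, z as a fraction of full scale, a list of three. A call has exactly 8 rows; each row is the pose to reach, as a shift and turn from the pose measured when the call began, along the tool's axes at that moment; what a row does not reach only later rows make up. Full scale, the value 1, is 0.75 m for a shift and 0.5 rad for a turn. A row lasts 1/10 s, in which the tool goes at most 50 mm and 8.59 degrees, less where a joint would pass 70% of its speed; a pose out of reach is approached as far as the arm can. A call with a number of a shift or a turn outside -1 to 1 is refused whole. A call with a gripper value outside its range is refused whole. "gripper" is the gripper's target within -1 to 1 (shut at 1, half-way at 0, fully open at -1), set as the call begins (left out, the last holds). The fingers move at their own pace and stop on an object; "newtons" is the grip in N (left out, the last holds). Time passes only in rows, so rows that repeat a pose let the fingers close, or fill a call up. It gives the time, the measured TCP pose, the force and the opening at its end, in the units of the state.
- get_obs(): the state, without advancing time (a new reading comes with each control period).
- read_camera(name): name is "scene" or "side" or "wrist"; returns the picture (384x512x3 uint8, red, green, blue); there is no depth.
- get_calibration(name): a dict with "K" (3x3 intrinsics, pixels), "distortion" ([k1, k2, p1, p2, k3] as OpenCV has them; the pictures are not rectified), "R" (3x3) and "t" (3): a world point X has camera coordinates R X + t; the wrist camera has in their place "hand_eye" (4x4, takes a point from camera to tool coordinates, whose origin is the TCP and whose axes are the flange's). Camera axes: x right, y down, z forward; pixel columns grow to the right and rows downward; lengths in m; the calibration is good to about 2 mm. A picture is of the moment at which its call begins: read the wrist's pose just before it. get_calibration takes no time and is no camera call.
- close_job(): hands the job in, once; it reports no verdict.
The state is a dict: "clock": time; "q": joint angles; "dq": joint speeds; "effort": joint torques, N m; "tcp_pos": TCP position; "tcp_rot": TCP orientation; "contact_force": force on the tool from outside, world axes, zero at the start; "wrist_torque": the same for the moment, N m; "grip_width": opening from 0.0 (shut) to 1.0 (fully open).
Only numpy, scipy, OpenCV 4.12 (cv2) and the standard library are available. Lean on these libraries where they do the work, as an engineer would, in place of code of your own. Each camera call takes 0.05 s, during which the arm holds its last target.

## Task

Stand the short thick wood block as a spacer in the gap between the board and the stepped fence, at the end where the gap is wide enough for it, flat on the bench with its narrower width across the gap and squarely in front of the thin strip, and let go of it. Then push the middle of the board's near edge straight toward the fence until the spacer is tight against the strip and the board sits flush against both the spacer and the stop block, and finish while the fingers still hold it pressed there. Leave the other things on the bench where they are.

Things in the scene. Friction and masses are not known exactly. Their poses are not given: they have to be found in the camera images.
- spacer: The spacer: a short thick rectangular wood block, 50 (its x) x 70 (its y) x 44 mm high, about 0.1 kg, loose, lying flat on the bench (z = 0); the shortest of the wooden offcuts. Origin: centre of its underside. It is 22 mm taller than the board and the fence, so it can be held by its upper half, across its x, with the fingertips above them.
- board: The board: a flat loose piece of wood, 60 (its x) x 150 (its y) x 22 mm high, about 0.12 kg, lying flat on the bench on the robot's side of the fence, nearly parallel to it, 14 to 20 mm short of the stop block's face. Origin: centre of its underside. Its near long edge (at x = -30 mm) is free to push on; it slides easily.
- fence: The fence: a fixed dark wooden bar, 30 x 220 x 22 mm high, screwed to the bench. Origin: under the middle of its working face, which looks to its -x, toward the robot; the bar lies at x = 0 to 30 mm. Its y runs along the bar.
- stop_block: The stop block: dark wood, two screws on top, fixed to the working face at one end of the fence (which end varies). It stands 55 mm out from the face (its x = -55 to 0), is 50 mm long (y = -25 to 25) and 22 mm high. Origin: at the fence's face under the middle of the block's length; axes as the fence's. 55 mm from the fence's middle along y. Between it and the board is only the narrow gap of 14 to 20 mm.
- backing_strip: The backing strip: a thin pale plywood strip fixed to the working face at the other end of the fence, 5 mm thick (its x = -5 to 0), 90 mm long (y = -45 to 45), 22 mm high. Origin: at the fence's face under the middle of the strip's length; axes as the fence's. 55 mm from the fence's middle along y. Between it and the board is the wide gap of 64 to 70 mm; the stop block's face stands 50 mm nearer than the strip's, which is the spacer's x size.
- long_offcut: A longer loose wooden offcut, 45 x 120 x 30 mm high, not the spacer; leave it. Origin: centre of its underside. It and the spacer lie to the right of the fence and may have changed places.
- tape: A tape measure, 71 x 87 x 36 mm, near the robot at the left; leave it. Origin: centre of its underside.
- rule: A folded folding rule lying in front of the board, 18 x 238 x 18 mm (long along its y); leave it. Origin: centre of its underside.
- sander: A cork sanding block, 64 x 107 x 31 mm, left of the board; leave it. Origin: centre of its underside.
Things that resemble listed ones, but are neither listed nor needed, are in the scene too. Leave any blue look-alike of the spacer alone.

How it is judged:
By the outcome, as a careful person would: the job done as asked, in the order asked, and still so for the second after the job is handed in, while the arm keeps its last pose, push and grip.
It also fails if it takes over 45 s, if anything falls off the work surface, if the arm or the gripper's body presses on something with over 40 N, if the wrist force passes 120 N, or if a joint passes its speed limit or range.

## Working session

There is one attempt and no reset: what is moved stays moved. The work goes in short steps, Python scripts to look and compute and a tool call to move; the robot and the scene stay as the last step left them, time stands still between calls to the robot, and variables do not carry over. Pictures are saved under pics/ and viewed, and the job is handed in when it is done.

Besides the shell and the picture viewer there is one more tool, called as name(argument=value, ...) on one line, values as JSON. servo_tool: Moves the arm, as the interface text tells. Its arguments: {"type":"object","properties":{"delta_pos":{"type":"array"},"rotation":{"type":"array"},"gripper":{"type":"number"},"newtons":{"type":"number"}},"required":["delta_pos","rotation"]}

```bash
mkdir -p pics; ls; python3 - <<'E'
from workcell import *
import cv2
o=get_obs();print({k:o[k] for k in o})
for n in ["scene","side","wrist"]:
    im=read_camera(n);cv2.imwrite(f"pics/{n}0.png",im[...,::-1]);c=get_calibration(n);print(n,c)
E
```

```text
pics
{'clock': 0.0, 'q': array([ 1.09521238e+00,  1.16463692e-01,  1.44227183e+00, -7.82539042e-07,
        1.58403165e+00, -3.78215903e-02]), 'dq': array([ 5.91273175e-05,  5.15205329e-04,  4.42096570e-04, -8.88960925e-04,
        8.08671579e-04,  8.59274100e-04]), 'effort': array([-8.17566961e-04, -7.21256590e+01, -6.22613382e+01,  7.79348798e-02,
        2.38292530e-02, -8.19708384e-05]), 'tcp_pos': array([0.2860705 , 0.6111588 , 0.23191614]), 'tcp_rot': array([[-9.05702480e-01,  4.23913586e-01, -5.37067771e-04],
       [ 4.23913924e-01,  9.05701879e-01, -1.04453730e-03],
       [ 4.36297358e-05, -1.17371053e-03, -9.99999310e-01]]), 'contact_force': array([ 0.22873892,  0.37563316, -0.44215679]), 'wrist_torque': array([-0.02279176, -0.01936923, -0.01254817]), 'grip_width': 0.999136273450389}
scene {'K': array([[453.40325984,   0.        , 256.00348788],
       [  0.        , 453.40325984, 188.45529135],
       [  0.        ,   0.        ,   1.        ]]), 'distortion': array([-0.01538829,  0.        ,  0.        ,  0.        ,  0.        ]), 'R': array([[-0.76679223, -0.6417452 , 
[... 528 characters left out ...]
01894798,  0.78058796, -0.62475868]]), 't': array([-0.524764  ,  0.03220421,  0.96482158])}
wrist {'K': array([[267.93543544,   0.        , 257.25289006],
       [  0.        , 267.93543544, 188.80198883],
       [  0.        ,   0.        ,   1.        ]]), 'distortion': array([-0.05828051,  0.        ,  0.        ,  0.        ,  0.        ]), 'hand_eye': array([[-3.08615689e-04, -9.63064287e-01, -2.69271393e-01,
         7.46644056e-02],
       [ 9.99999635e-01, -8.27656418e-05, -8.50097517e-04,
         1.15777749e-03],
       [ 7.96412140e-04, -2.69271558e-01,  9.63063962e-01,
        -1.53017735e-01],
       [ 0.00000000e+00,  0.00000000e+00,  0.00000000e+00,
         1.00000000e+00]])}
```

View pics/scene0.png

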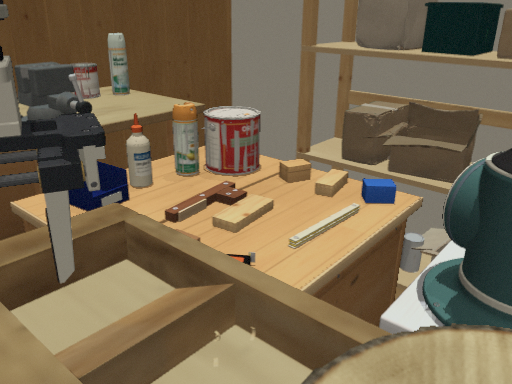

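View pics/side0.png

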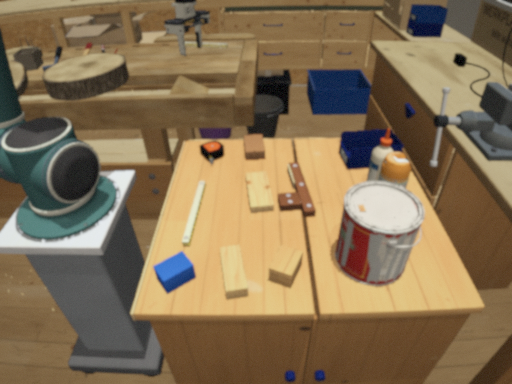

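View pics/wrist0.png

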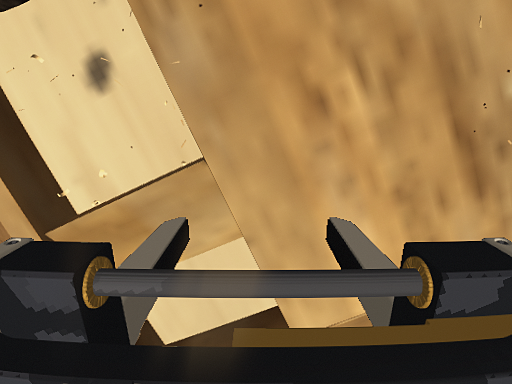

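The side picture shows the board at (259,192), with the stop block at (290,203) and the pale strip at about (291,175). The offcuts are at (286,267) and (233,272), and the blue look-alike is at (175,271). The rule is at (194,212), the tape at (211,150) and the sander at (254,147). I'll take a close crop and rough positions.

```bash
cat > h.py <<'E'
import numpy as np, cv2
from workcell import *
def ray(n,uv,pose=None):
    c=get_calibration(n);K,d=c["K"],c["distortion"]
    p=cv2.undistortPoints(np.array(uv,float).reshape(-1,1,2),K,d).reshape(-1,2)
    v=np.c_[p,np.ones(len(p))]
    if n=="wrist":
        H=c["hand_eye"];T=np.eye(4);T[:3,:3]=pose[1];T[:3,3]=pose[0];M=T@H
        return M[:3,3],v@M[:3,:3].T
    return -c["R"].T@c["t"],v@c["R"]
def onz(n,uv,z,pose=None):
    o,v=ray(n,uv,pose);return o+v*((z-o[2])/v[:,2])[:,None]
def snap(n,f):
    o=get_obs();im=read_camera(n)[...,::-1].copy();cv2.imwrite(f"pics/{f}.png",im);return (o["tcp_pos"],o["tcp_rot"]),im
E
python3 - <<'E'
from h import *
np.set_printoptions(precision=3,suppress=True)
im=cv2.imread("pics/side0.png")
a=cv2.resize(im[130:310,150:330],None,fx=4,fy=4,interpolation=cv2.INTER_CUBIC)[:600*2]
cv2.imwrite("pics/c1.png",cv2.resize(im[155:305,150:330],None,fx=4,fy=4,interpolation=cv2.INTER_CUBIC))
im=cv2.imread("pics/scene0.png")
cv2.imwrite("pics/c2.png",cv2.resize(im[140:270,150:350],None,fx=4,fy=4,interpolation=cv2.INTER_CUBIC))
print(onz("side",[[286,262]],.044),onz("side",[[233,272]],.03),onz("side",[[259,190]],.022),onz("side",[[194,212]],.018),onz("side",[[310,190]],.0))
E
```

```text
[[ 0.589 -0.248  0.044]] [[ 0.48  -0.261  0.03 ]] [[0.534 0.02  0.022]] [[ 0.37  -0.06   0.018]] [[0.674 0.045 0.   ]]
```

View pics/c1.png

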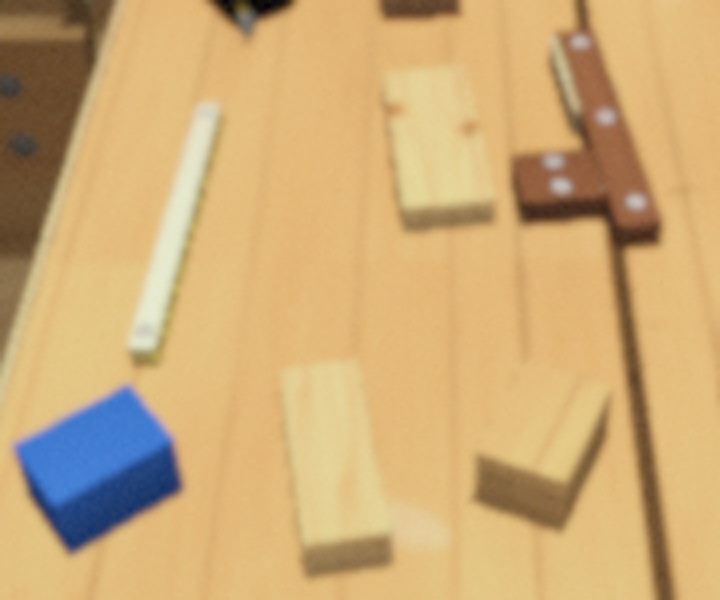

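View pics/c2.png

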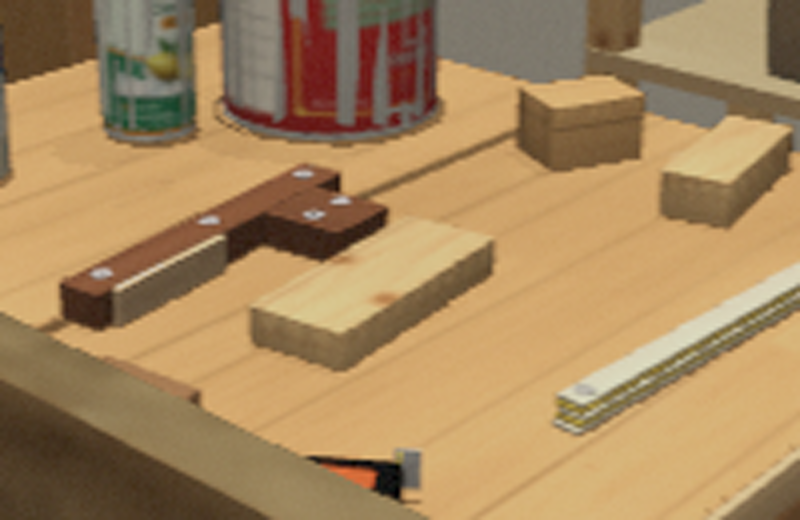

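```bash
python3 - <<'E'
from h import *
np.set_printoptions(precision=3,suppress=True)
f=lambda L:[[150+u/4,155+v/4] for u,v in L]
P=onz("side",f([(480,455),(562,475),(608,385),(527,362)]),.044);print(P,P.mean(0),np.degrees(np.arctan2(*(P[2]-P[1])[[1,0]])),np.linalg.norm(np.diff(P,axis=0),axis=1))
P=onz("side",f([(402,208),(493,207),(462,65),(385,70)]),.022);print(P,P.mean(0))
P=onz("side",f([(612,222),(658,222),(590,33),(555,40)]),.022);print(P)
print("can",onz("side",[(337,262),(372,283),(409,262)],0),onz("side",[(345,210),(420,210)],.19))
print("bottles",onz("side",[(370,180),(395,185)],0))
E
```

```text
[[ 0.556 -0.265  0.044]
 [ 0.597 -0.278  0.044]
 [ 0.625 -0.219  0.044]
 [ 0.583 -0.201  0.044]] [ 0.59  -0.241  0.044] 64.4592266272668 [0.043 0.066 0.045]
[[ 0.512 -0.049  0.022]
 [ 0.569 -0.049  0.022]
 [ 0.552  0.106  0.022]
 [ 0.497  0.101  0.022]] [0.533 0.028 0.022]
[[ 0.643 -0.065  0.022]
 [ 0.672 -0.065  0.022]
 [ 0.647  0.144  0.022]
 [ 0.621  0.136  0.022]]
can [[ 0.706 -0.213  0.   ]
 [ 0.77  -0.272  0.   ]
 [ 0.867 -0.218  0.   ]] [[ 0.69  -0.253  0.19 ]
 [ 0.827 -0.257  0.19 ]]
bottles [[0.852 0.087 0.   ]
 [0.918 0.062 0.   ]]
```

What could be taken for the spacer (side-picture pixels):
- The block at (286,267), short and thick.
- The longer, flatter offcut at (233,272).
- The blue look-alike at (175,271).
- The sander at (254,147).

I choose (286,267). The crop shows it as the shortest and tallest wooden one, with a top of about 45x66 mm. The next step is an overhead look with the wrist camera.

servo_tool(delta_pos=[[-0.06, -0.06, -0.06], [-0.15, -0.14, -0.09], [-0.21, -0.19, -0.09], [-0.26, -0.24, -0.09], [-0.31, -0.29, -0.09], [-0.36, -0.34, -0.09], [-0.41, -0.39, -0.09], [-0.46, -0.44, -0.09]], rotation=[[0, 0, 0], [0, 0, 0], [0, 0, 0], [0, 0, 0], [0, 0, 0], [0, 0, 0], [0, 0, 0], [0, 0, 0]], gripper=-1)

```text
clock: 0.95
tcp_pos: [0.4275, 0.2491, 0.2986]
tcp_rot: [[-0.906, 0.424, -0.0], [0.424, 0.906, -0.001], [-0.0, -0.001, -1.0]]
contact_force: [1.1, -0.0, 0.8]
grip_width: 1.0
```

servo_tool(delta_pos=[[-0.05, -0.045, 0], [-0.1, -0.09, 0], [-0.15, -0.14, 0], [-0.2, -0.19, 0], [-0.25, -0.24, 0], [-0.29, -0.27, 0], [-0.29, -0.27, 0], [-0.29, -0.27, 0]], rotation=[[0, 0, 0], [0, 0, 0], [0, 0, 0], [0, 0, 0], [0, 0, 0], [0, 0, 0], [0, 0, 0], [0, 0, 0]])

```text
clock: 1.75
tcp_pos: [0.5388, -0.0272, 0.2982]
tcp_rot: [[-0.905, 0.426, -0.001], [0.426, 0.905, -0.0], [0.001, -0.001, -1.0]]
contact_force: [-0.2, 0.5, -1.1]
grip_width: 1.001
```

```bash
python3 - <<'E'
from h import *
p,im=snap("wrist","w1");print(p[0],np.abs(get_obs()["dq"]).max())
np.save("w1.npy",np.vstack([p[0],p[1]]))
E
```

```text
[ 0.53879403 -0.02724827  0.29823072] 0.02666954389660304
```

View pics/w1.png

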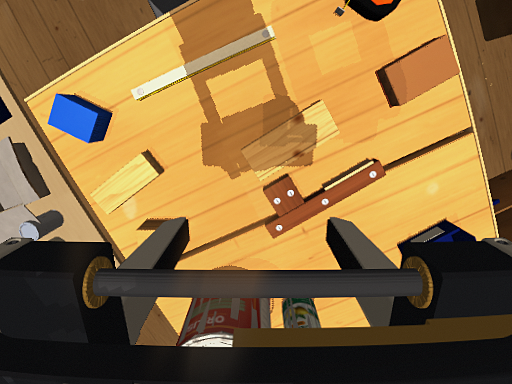

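The wrist picture shows the board at (290,140) in the arm's shadow, with the stop block at (283,193), the pale strip at (348,175) and the fence at (325,200). The spacer is hidden behind the left finger at about (160,225). I'll zoom in on the fence.

```bash
python3 - <<'E'
from h import *
im=cv2.imread("pics/w1.png")
cv2.imwrite("pics/c3.png",cv2.resize(im[90:246,228:400],None,fx=4.6,fy=3.8*4.6/3.8*0.83,interpolation=cv2.INTER_CUBIC))
E
```

```text
(no output)
```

View pics/c3.png

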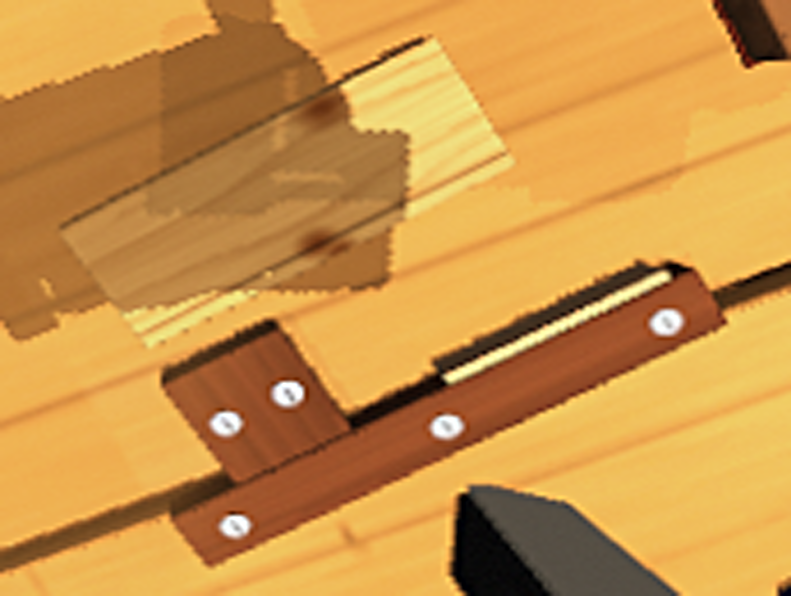

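```bash
python3 - <<'E'
from h import *
np.set_printoptions(precision=4,suppress=True)
a=np.load("w1.npy");p=(a[0],a[1:])
f=lambda L:[[228+(u+.5)/4.6-.5,90+(v+.5)/(4.6*.83)-.5] for u,v in L]
g=lambda L,z=.022:onz("wrist",f(L),z,p)[:,:2]
def rep(n,P):
    print(n);print(P, "c",P.mean(0));d=np.diff(np.vstack([P,P[:1]]),axis=0);print(" len",np.linalg.norm(d,axis=1),"ang",np.degrees(np.arctan2(d[:,1],d[:,0])))
rep("fence",g([(213,566),(726,322),(685,265),(172,508)]))
rep("stop",g([(163,378),(274,322),(350,430),(240,482)]))
rep("strip near edge",g([(440,377),(668,270)]))
rep("strip far edge",g([(448,384),(674,275)]))
rep("board",g([(62,228),(432,38),(507,152),(145,336)]))
E
```

```text
fence
[[ 0.6732 -0.0576]
 [ 0.6472  0.1575]
 [ 0.617   0.1517]
 [ 0.6404 -0.0597]] c [0.6445 0.048 ]
 len [0.2166 0.0307 0.2127 0.0329] ang [  96.9064 -169.2262  -83.6784    3.7086]
stop
[[ 0.5837 -0.0371]
 [ 0.5779  0.0092]
 [ 0.6346  0.015 ]
 [ 0.6398 -0.0315]] c [ 0.609  -0.0111]
 len [0.0467 0.057  0.0468 0.0564] ang [  97.1516    5.8725  -83.5735 -174.3154]
strip near edge
[[0.626  0.054 ]
 [0.6165 0.1454]] c [0.6212 0.0997]
 len [0.0919 0.0919] ang [ 95.942 -84.058]
strip far edge
[[0.6302 0.0555]
 [0.6195 0.1467]] c [0.6248 0.1011]
 len [0.0918 0.0918] ang [ 96.7229 -83.2771]
board
[[ 0.5095 -0.0414]
 [ 0.4931  0.1039]
 [ 0.5459  0.1106]
 [ 0.5639 -0.035 ]] c [0.5281 0.0345]
 len [0.1463 0.0532 0.1467 0.0547] ang [  96.4325    7.1326  -82.9679 -173.273 ]
```

servo_tool(delta_pos=[[-0.04, -0.04, 0], [-0.09, -0.09, 0], [-0.14, -0.14, 0], [-0.18, -0.18, 0], [-0.22, -0.22, 0], [-0.227, -0.229, 0], [-0.227, -0.229, 0], [-0.227, -0.229, 0]], rotation=[[0, 0, 0], [0, 0, 0], [0, 0, 0], [0, 0, 0], [0, 0, 0], [0, 0, 0], [0, 0, 0], [0, 0, 0]])

```text
clock: 2.6
tcp_pos: [0.6199, -0.2522, 0.2989]
tcp_rot: [[-0.906, 0.423, -0.0], [0.423, 0.906, -0.0], [0.0, -0.0, -1.0]]
contact_force: [0.1, 0.4, 0.1]
grip_width: 0.999
```

```bash
python3 - <<'E'
from h import *
p,im=snap("wrist","w2");print(p[0],np.abs(get_obs()["dq"]).max())
np.save("w2.npy",np.vstack([p[0],p[1]]))
E
```

```text
[ 0.61993682 -0.25218979  0.29885121] 0.004757820386322629
```

View pics/w2.png

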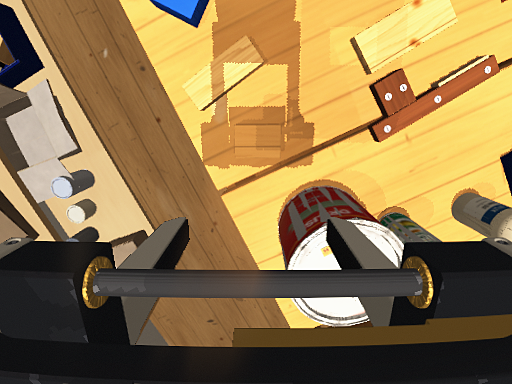

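The spacer is at about (257,132) in the arm's shadow, and the can is close on the right at (330,220). I'll crop the spacer.

```bash
python3 - <<'E'
from h import *
im=cv2.imread("pics/w2.png")
c=cv2.resize(im[90:190,195:320],None,fx=6,fy=6,interpolation=cv2.INTER_CUBIC)
c=cv2.convertScaleAbs(c,alpha=1.5)
cv2.imwrite("pics/c4.png",c)
E
```

```text
(no output)
```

View pics/c4.png

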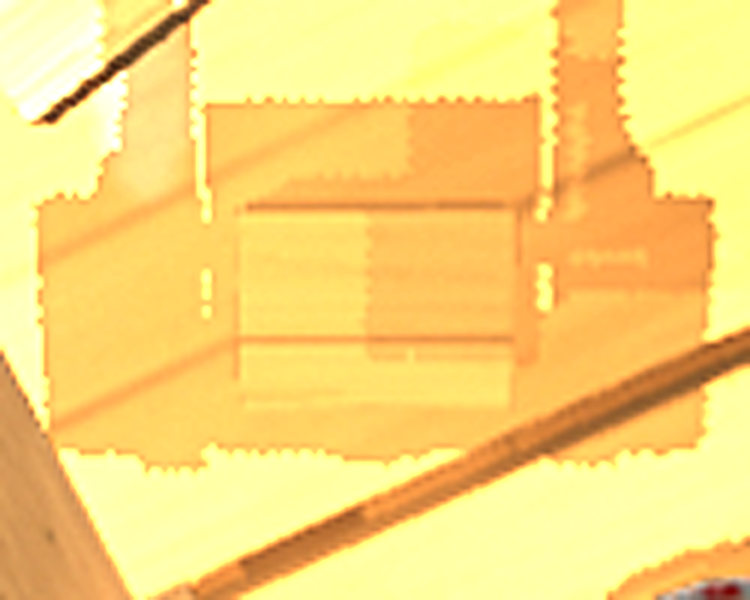

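```bash
python3 - <<'E'
from h import *
np.set_printoptions(precision=4,suppress=True)
a=np.load("w2.npy");p=(a[0],a[1:])
P=onz("wrist",[[195+(u+.5)/6-.5,90+(v+.5)/6-.5] for u,v in [(242,207),(514,207),(512,403),(242,406)]],.044,p)
d=np.diff(np.vstack([P,P[:1]]),axis=0)
print(P,P.mean(0),np.linalg.norm(d,axis=1),np.degrees(np.arctan2(d[:,1],d[:,0])))
c=P.mean(0);c[2]=.03
print((c-p[0])@p[1]/.75)
P=onz("wrist",[[280,210],[300,185]],.12,p);print("can",P)
E
```

```text
[[ 0.5513 -0.256   0.044 ]
 [ 0.5798 -0.1949  0.044 ]
 [ 0.6244 -0.2151  0.044 ]
 [ 0.5959 -0.2779  0.044 ]] [ 0.5879 -0.236   0.044 ] [0.0674 0.0489 0.0689 0.0497] [  64.9725  -24.4099 -114.381   153.7826]
[0.0478 0.0016 0.3585]
can [[ 0.6756 -0.2442  0.12  ]
 [ 0.6553 -0.2073  0.12  ]]
```

servo_tool(delta_pos=[[0.048, 0.002, 0.0], [0.048, 0.002, 0.06], [0.048, 0.002, 0.12], [0.048, 0.002, 0.18], [0.048, 0.002, 0.23], [0.048, 0.002, 0.26], [0.048, 0.002, 0.26], [0.048, 0.002, 0.26]], rotation=[[0, 0, 0], [0, 0, 0], [0, 0, 0], [0, 0, 0], [0, 0, 0], [0, 0, 0], [0, 0, 0], [0, 0, 0]])

```text
clock: 3.45
tcp_pos: [0.5882, -0.2347, 0.1055]
tcp_rot: [[-0.907, 0.422, 0.001], [0.422, 0.907, -0.001], [-0.001, -0.0, -1.0]]
contact_force: [0.7, -0.0, -0.2]
grip_width: 1.0
```

```bash
python3 - <<'E'
from h import *
p,im=snap("wrist","w3");p2,im2=snap("side","s3");print(p[0])
cv2.imwrite("pics/c5.png",np.hstack([im[:, :],cv2.resize(im2[180:330,200:350],(384,384))])[:,:896][:, ::1] if 0 else cv2.resize(np.hstack([im,cv2.resize(im2[180:330,200:350],(384,384))]),(800,343)))
E
```

```text
[ 0.58820934 -0.23465973  0.10551295]
```

View pics/c5.png

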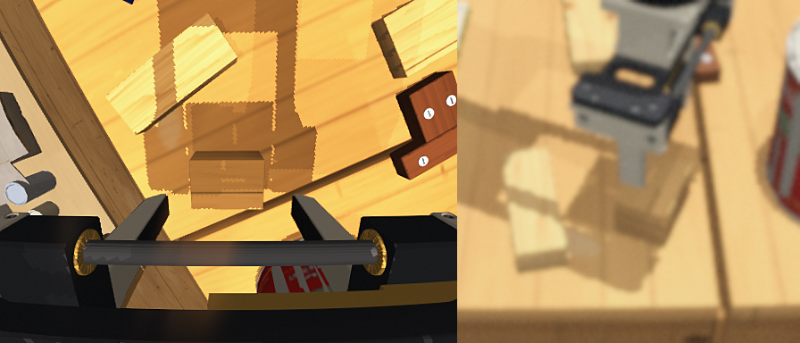

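The spacer sits between the fingers at about (228,178) in the joined picture, and it looks square to them. I'll go down and grip.

servo_tool(delta_pos=[[0, 0, 0.04], [0, 0, 0.08], [0, 0, 0.1], [0, 0, 0.1], [0, 0, 0.1], [0, 0, 0.1], [0, 0, 0.1], [0, 0, 0.1]], rotation=[[0, 0, 0], [0, 0, 0], [0, 0, 0], [0, 0, 0], [0, 0, 0], [0, 0, 0], [0, 0, 0], [0, 0, 0]])

```text
clock: 4.35
tcp_pos: [0.5893, -0.2356, 0.0324]
tcp_rot: [[-0.907, 0.422, 0.004], [0.422, 0.907, -0.002], [-0.004, -0.0, -1.0]]
contact_force: [-0.2, -0.2, -0.2]
grip_width: 1.002
```

servo_tool(delta_pos=[[0, 0, 0], [0, 0, 0], [0, 0, 0], [0, 0, 0], [0, 0, 0], [0, 0, 0], [0, 0, 0], [0, 0, 0]], rotation=[[0, 0, 0], [0, 0, 0], [0, 0, 0], [0, 0, 0], [0, 0, 0], [0, 0, 0], [0, 0, 0], [0, 0, 0]], gripper=1, newtons=20)

```text
clock: 5.15
tcp_pos: [0.5892, -0.2357, 0.0325]
tcp_rot: [[-0.907, 0.422, 0.004], [0.422, 0.907, -0.002], [-0.004, -0.0, -1.0]]
contact_force: [-1.2, -1.1, 2.5]
grip_width: 0.75
```

servo_tool(delta_pos=[[0, 0, -0.06], [0, 0, -0.12], [0, 0, -0.16], [0.02, 0.04, -0.16], [0.04, 0.09, -0.16], [0.06, 0.14, -0.16], [0.09, 0.19, -0.16], [0.11, 0.24, -0.16]], rotation=[[0, 0, 0], [0, 0, 0], [0, 0, 0], [0, 0, -0.2], [0, 0, -0.4], [0, 0, -0.6], [0, 0, -0.8], [0, 0, -1]])

```text
clock: 5.95
tcp_pos: [0.5893, -0.0355, 0.1518]
tcp_rot: [[-0.998, -0.068, 0.003], [-0.068, 0.998, -0.002], [-0.003, -0.002, -1.0]]
contact_force: [-0.4, 0.1, -1.1]
grip_width: 0.756
```

```bash
python3 - <<'E'
from h import *
o=get_obs();p,R=o["tcp_pos"],o["tcp_rot"];print(o["grip_width"],np.degrees(np.arctan2(R[1,1],R[0,1])))
print((np.array([.588,.096,.15])-p)@R/.75)
E
```

```text
0.7558063534811649 93.9203131989554
[-0.01029939  0.17509217  0.00215085]
```

servo_tool(delta_pos=[[0, 0.05, 0], [-0.005, 0.11, 0], [-0.01, 0.16, 0], [-0.01, 0.175, 0], [-0.01, 0.175, 0], [-0.01, 0.175, 0], [-0.01, 0.175, 0], [-0.01, 0.175, 0]], rotation=[[0, 0, -0.05], [0, 0, -0.08], [0, 0, -0.09], [0, 0, -0.09], [0, 0, -0.09], [0, 0, -0.09], [0, 0, -0.09], [0, 0, -0.09]])

```text
clock: 6.75
tcp_pos: [0.5879, 0.0948, 0.1516]
tcp_rot: [[-0.994, -0.112, 0.003], [-0.112, 0.994, -0.002], [-0.003, -0.002, -1.0]]
contact_force: [0.1, -0.1, -0.8]
grip_width: 0.754
```

```bash
python3 - <<'E'
from h import *
p,im=snap("wrist","w4");print(p[0],np.degrees(np.arctan2(p[1][1,1],p[1][0,1])))
p2,im2=snap("side","s4")
np.save("w4.npy",np.vstack([p[0],p[1]]))
cv2.imwrite("pics/c6.png",cv2.resize(im2[110:260,190:370],None,fx=4,fy=4,interpolation=cv2.INTER_CUBIC))
E
```

```text
[0.58786911 0.09476315 0.15160885] 96.4150853293899
```

View pics/w4.png

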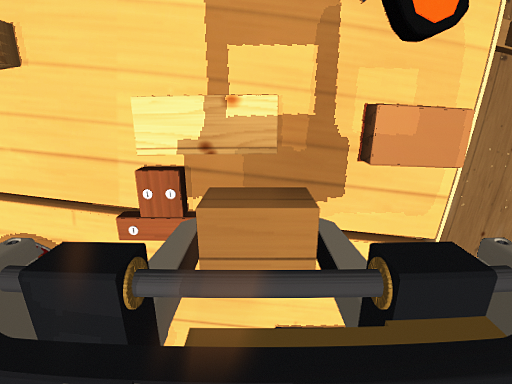

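View pics/c6.png

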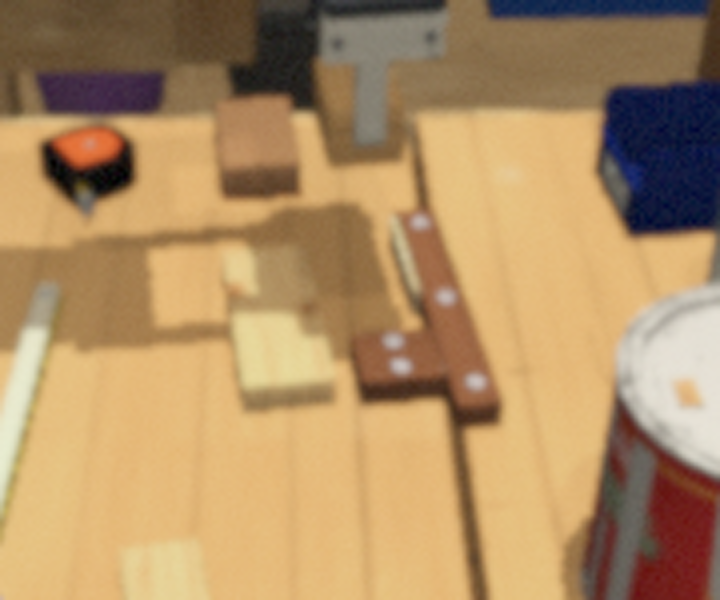

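In the wrist picture the board is at (205,125), nearly parallel to the image rows. The stop block is at (160,192), and the held spacer at (257,225) looks square. The zoom refines the board and stop-block edges.

```bash
python3 - <<'E'
from h import *
im=cv2.imread("pics/w4.png")
c=cv2.resize(im[85:245,110:290],None,fx=4.4,fy=3.7,interpolation=cv2.INTER_CUBIC)
cv2.imwrite("pics/c7.png",cv2.convertScaleAbs(c,alpha=1.2))
E
```

```text
(no output)
```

View pics/c7.png

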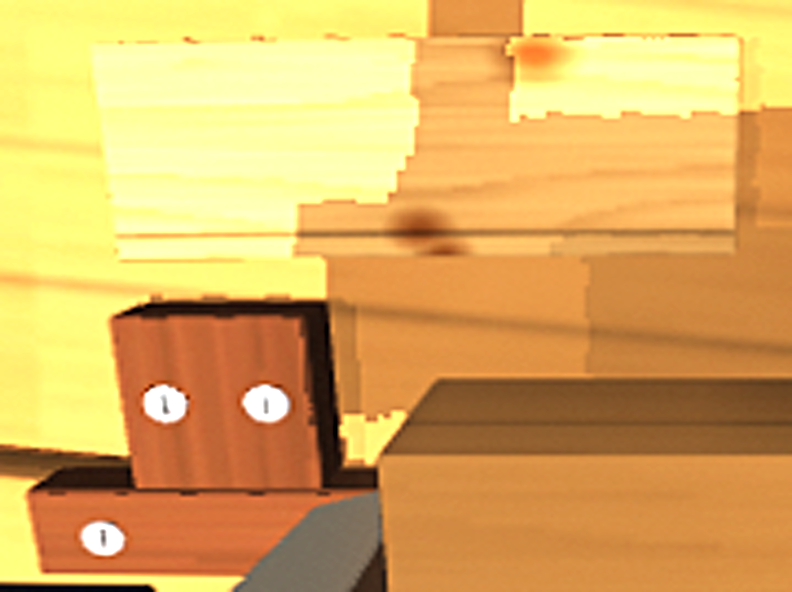

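```bash
python3 - <<'E'
from h import *
np.set_printoptions(precision=4,suppress=True)
a=np.load("w4.npy");p=(a[0],a[1:])
g=lambda L,z=.022:onz("wrist",[[110+(u+.5)/4.4-.5,85+(v+.5)/3.7-.5] for u,v in L],z,p)[:,:2]
def rep(n,P):
    d=np.diff(np.vstack([P,P[:1]]),axis=0);print(n);print(P,P.mean(0),np.linalg.norm(d,axis=1),np.degrees(np.arctan2(d[:,1],d[:,0])))
B=g([(95,42),(740,37),(737,254),(120,260)]);rep("board",B)
S=g([(113,318),(303,316),(322,489),(137,489)]);rep("stop",S)
F=g([(32,491),(375,491)]);rep("fence face",F)
sp=g([(385,455)],.152-.033+.044-.0);
t=np.array([np.cos(np.radians(96.5)),np.sin(np.radians(96.5))]);n=np.array([t[1],-t[0]])
for k,v in dict(B=B,S=S,F=F,tcp=p[0][None,:2],strip=np.array([[.626,.054],[.6165,.1454]]),stripfar=np.array([[.6302,.0555],[.6195,.1467]])).items(): print(k,np.c_[v@n,v@t])
E
```

```text
board
[[ 0.5099 -0.0426]
 [ 0.4932  0.1053]
 [ 0.5519  0.1123]
 [ 0.57   -0.0366]] [0.5312 0.0346] [0.1489 0.0592 0.15   0.0604] [  96.4299    6.7703  -83.0897 -174.3075]
stop
[[ 0.5874 -0.0385]
 [ 0.5816  0.0089]
 [ 0.6353  0.0155]
 [ 0.641  -0.0329]] [ 0.6114 -0.0118] [0.0477 0.0541 0.0487 0.0539] [  96.9609    6.9998  -83.2786 -174.0505]
fence face
[[ 0.6451 -0.061 ]
 [ 0.6344  0.0292]] [ 0.6397 -0.0159] [0.0908 0.0908] [ 96.7468 -83.2532]
B [[ 0.5018 -0.1001]
 [ 0.5019  0.0488]
 [ 0.5611  0.0491]
 [ 0.5622 -0.1009]]
S [[ 0.5793 -0.1048]
 [ 0.5789 -0.057 ]
 [ 0.633  -0.0565]
 [ 0.6332 -0.1053]]
F [[ 0.634  -0.1336]
 [ 0.6336 -0.0428]]
tcp [[0.5948 0.0276]]
strip [[ 0.6281 -0.0172]
 [ 0.629   0.0747]]
stripfar [[ 0.6324 -0.0162]
 [ 0.6321  0.0756]]
```

servo_tool(delta_pos=[[-0.004, 0.003, 0], [-0.004, 0.003, 0.04], [-0.004, 0.003, 0.07], [-0.004, 0.003, 0.1], [-0.004, 0.003, 0.12], [-0.004, 0.003, 0.12], [-0.004, 0.003, 0.12], [-0.004, 0.003, 0.12]], rotation=[[0, 0, 0], [0, 0, 0], [0, 0, 0], [0, 0, 0], [0, 0, 0], [0, 0, 0], [0, 0, 0], [0, 0, 0]])

```text
clock: 7.65
tcp_pos: [0.5916, 0.0976, 0.063]
tcp_rot: [[-0.994, -0.112, 0.005], [-0.112, 0.994, -0.002], [-0.005, -0.002, -1.0]]
contact_force: [-0.2, 1.3, -0.7]
grip_width: 0.751
```

```bash
python3 - <<'E'
from h import *
np.set_printoptions(precision=4,suppress=True)
t=np.array([np.cos(np.radians(96.5)),np.sin(np.radians(96.5))]);n=np.array([t[1],-t[0]])
a=np.load("w4.npy");q=(a[0],a[1:])
P=onz("wrist",[[110+(u+.5)/4.4-.5,85+(v+.5)/3.7-.5] for u,v in [(385,455),(790,455)]],.163,q)[:,:2]
print("spacer near edge rel tcp n",(P-q[0][:2])@n,(P-q[0][:2])@t)
p,im=snap("wrist","w5");s,im2=snap("side","s5");sc,im3=snap("scene","sc5");print(p[0],p[0][:2]@n,p[0][:2]@t,(0.0325-p[0][2])/.75)
x=cv2.resize(im2[130:230,230:330],(400,400),interpolation=cv2.INTER_CUBIC);y=cv2.resize(im3[150:250,150:250],(400,400),interpolation=cv2.INTER_CUBIC)
cv2.imwrite("pics/c8.png",np.hstack([x,y]))
E
```

```text
spacer near edge rel tcp n [-0.0237 -0.0237] [-0.033   0.0187]
[0.5916 0.0976 0.063 ] 0.5988266510160343 0.029977242226995833 -0.04072452858968054
```

View pics/c8.png

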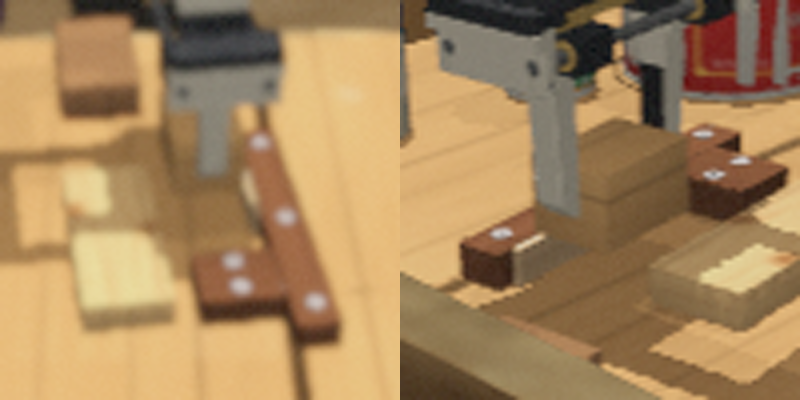

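View pics/w5.png

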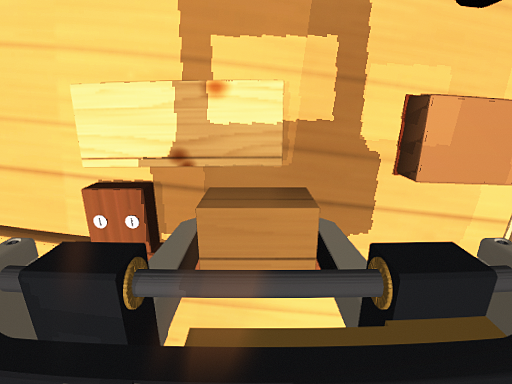

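The spacer is above the gap and square, with about 4 mm to the strip. I'll move it back 2 mm toward the robot and lower it.

servo_tool(delta_pos=[[0.003, 0, 0], [0.003, 0, 0.02], [0.003, 0, 0.03], [0.003, 0, 0.036], [0.003, 0, 0.04], [0.003, 0, 0.042], [0.003, 0, 0.042], [0.003, 0, 0.042]], rotation=[[0, 0, 0], [0, 0, 0], [0, 0, 0], [0, 0, 0], [0, 0, 0], [0, 0, 0], [0, 0, 0], [0, 0, 0]])

```text
clock: 8.6
tcp_pos: [0.5892, 0.0972, 0.0323]
tcp_rot: [[-0.994, -0.112, 0.004], [-0.112, 0.994, -0.002], [-0.004, -0.002, -1.0]]
contact_force: [-11.2, -3.0, 16.4]
grip_width: 0.753
```

servo_tool(delta_pos=[[0, 0, 0], [0, 0, 0], [0, 0, 0], [0, 0, 0], [0, 0, 0], [0, 0, 0], [0, 0, 0], [0, 0, 0]], rotation=[[0, 0, 0], [0, 0, 0], [0, 0, 0], [0, 0, 0], [0, 0, 0], [0, 0, 0], [0, 0, 0], [0, 0, 0]], gripper=-1)

```text
clock: 9.4
tcp_pos: [0.5892, 0.0972, 0.0323]
tcp_rot: [[-0.994, -0.112, 0.004], [-0.112, 0.994, -0.002], [-0.004, -0.002, -1.0]]
contact_force: [-0.6, 0.2, -0.6]
grip_width: 1.0
```

servo_tool(delta_pos=[[0, 0, -0.02], [0, 0, -0.05], [0, 0, -0.1], [0, 0, -0.16], [0, 0, -0.2], [0, 0, -0.2], [0, 0, -0.2], [0, 0, -0.2]], rotation=[[0, 0, 0], [0, 0, 0], [0, 0, 0], [0, 0, 0], [0, 0, 0], [0, 0, 0], [0, 0, 0], [0, 0, 0]])

```text
clock: 10.2
tcp_pos: [0.5881, 0.0974, 0.1815]
tcp_rot: [[-0.994, -0.112, 0.003], [-0.112, 0.994, -0.002], [-0.003, -0.002, -1.0]]
contact_force: [0.0, -0.2, -0.4]
grip_width: 1.001
```

```bash
python3 - <<'E'
from h import *
p,im=snap("wrist","w6");print(p[0])
np.save("w6.npy",np.vstack([p[0],p[1]]))
c=cv2.resize(im[70:270,110:370],None,fx=3,fy=3,interpolation=cv2.INTER_CUBIC)
cv2.imwrite("pics/c9.png",cv2.convertScaleAbs(c,alpha=1.2))
E
```

```text
[0.58808682 0.09742179 0.18152954]
```

View pics/c9.png

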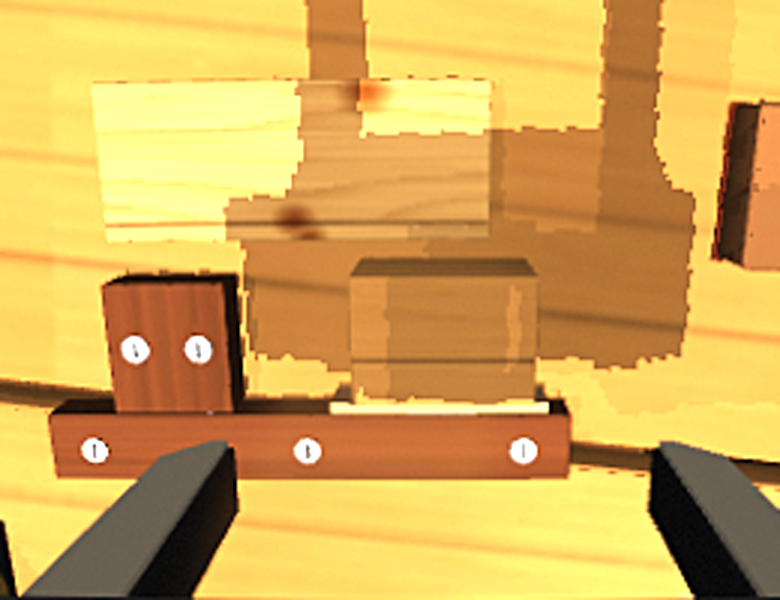

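The spacer stands square: its top is at (350-537, 277-400) in the crop, inside the strip's span (330-550). The board hasn't moved. Next I'll shut the fingers and go in front of the middle of the board's near edge.

```bash
python3 - <<'E'
from h import *
np.set_printoptions(precision=4,suppress=True)
t=np.array([np.cos(np.radians(96.5)),np.sin(np.radians(96.5))]);n=np.array([t[1],-t[0]])
a=np.load("w6.npy");p=(a[0],a[1:])
g=lambda L,z=.022:onz("wrist",[[110+(u+.5)/3-.5,70+(v+.5)/3-.5] for u,v in L],z,p)[:,:2]
for k,L,z in [("board",[(93,83),(491,80),(490,236),(106,242)],.022),("spacer",[(350,277),(538,276),(535,400)],.044),("stop",[(105,284),(225,282)],.022),("strip",[(330,403),(549,403)],.022)]:
    P=g(L,z);print(k,np.c_[P@n,P@t])
xy=n*.470+t*(-.026)
print((np.r_[xy,.1]-p[0])@p[1]/.75, np.degrees(np.arctan2(p[1][1,1],p[1][0,1])))
E
```

```text
board [[ 0.502  -0.1004]
 [ 0.5023  0.0486]
 [ 0.5601  0.049 ]
 [ 0.5618 -0.1016]]
spacer [[ 0.5722 -0.0032]
 [ 0.5719  0.0655]
 [ 0.6197  0.0658]]
stop [[ 0.5785 -0.1039]
 [ 0.578  -0.0555]]
strip [[ 0.6284 -0.0158]
 [ 0.6285  0.0742]]
[ 0.1674 -0.0749  0.1084] 96.43571423223999
```

servo_tool(delta_pos=[[0.06, -0.03, 0], [0.12, -0.06, 0], [0.167, -0.075, 0], [0.167, -0.075, 0.05], [0.167, -0.075, 0.1], [0.167, -0.075, 0.12], [0.167, -0.075, 0.12], [0.167, -0.075, 0.12]], rotation=[[0, 0, 0], [0, 0, 0], [0, 0, 0], [0, 0, 0], [0, 0, 0], [0, 0, 0], [0, 0, 0], [0, 0, 0]], gripper=1, newtons=20)

```text
clock: 11.05
tcp_pos: [0.4706, 0.0274, 0.092]
tcp_rot: [[-0.994, -0.112, 0.003], [-0.112, 0.994, -0.002], [-0.003, -0.002, -1.0]]
contact_force: [0.8, -0.1, -0.2]
grip_width: 0.361
```

```bash
python3 - <<'E'
from h import *
np.set_printoptions(precision=4,suppress=True)
t=np.array([np.cos(np.radians(96.5)),np.sin(np.radians(96.5))]);n=np.array([t[1],-t[0]])
p,im=snap("wrist","w7");s,im2=snap("side","s7")
xy=n*.476+t*(-.026)
print(p[0],p[0][:2]@n,p[0][:2]@t,(np.r_[xy,.024]-p[0])@p[1]/.75)
x=cv2.resize(im2[140:260,170:320],(500,400),interpolation=cv2.INTER_CUBIC)
cv2.imwrite("pics/c10.png",x)
E
```

```text
[0.4706 0.0274 0.092 ] 0.47068725941723855 -0.02607040459255195 [-0.0069  0.0003  0.0906]
```

View pics/w7.png

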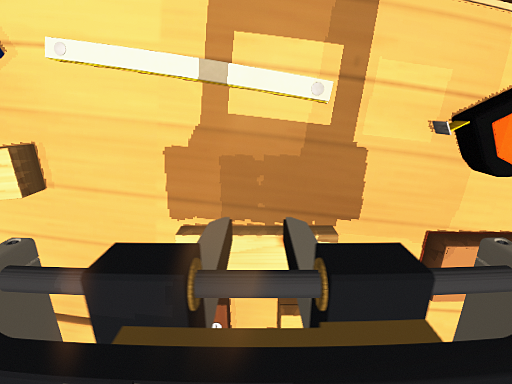

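View pics/c10.png

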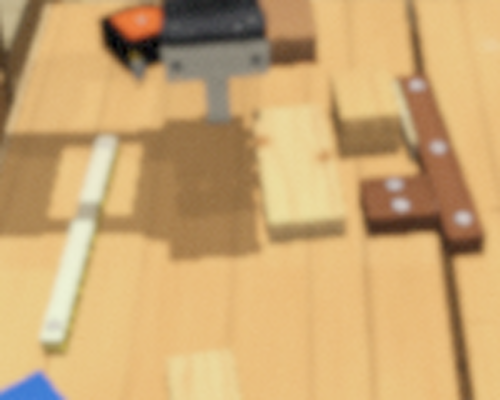

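The fingers are between the rule and the board and clear of both. I'll go down at this spot.

servo_tool(delta_pos=[[0, 0, 0.04], [0, 0, 0.07], [0, 0, 0.09], [0, 0, 0.09], [0, 0, 0.09], [0, 0, 0.09], [0, 0, 0.09], [0, 0, 0.09]], rotation=[[0, 0, 0], [0, 0, 0], [0, 0, 0], [0, 0, 0], [0, 0, 0], [0, 0, 0], [0, 0, 0], [0, 0, 0]])

```text
clock: 11.95
tcp_pos: [0.4716, 0.0273, 0.0258]
tcp_rot: [[-0.994, -0.112, 0.005], [-0.112, 0.994, -0.002], [-0.005, -0.002, -1.0]]
contact_force: [0.9, 0.2, -0.3]
grip_width: 0.006
```

servo_tool(delta_pos=[[-0.005, 0, 0], [-0.01, 0, 0], [-0.015, 0, 0], [-0.02, 0, 0], [-0.025, 0, 0], [-0.03, 0, 0], [-0.03, 0, 0], [-0.03, 0, 0]], rotation=[[0, 0, 0], [0, 0, 0], [0, 0, 0], [0, 0, 0], [0, 0, 0], [0, 0, 0], [0, 0, 0], [0, 0, 0]])

```text
clock: 12.75
tcp_pos: [0.494, 0.0298, 0.0258]
tcp_rot: [[-0.994, -0.112, 0.005], [-0.112, 0.994, -0.002], [-0.005, -0.002, -1.0]]
contact_force: [0.1, -0.1, 0.2]
grip_width: 0.008
```

servo_tool(delta_pos=[[-0.003, 0, 0], [-0.006, 0, 0], [-0.009, 0, 0], [-0.012, 0, 0], [-0.015, 0, 0], [-0.018, 0, 0], [-0.018, 0, 0], [-0.018, 0, 0]], rotation=[[0, 0, 0], [0, 0, 0], [0, 0, 0], [0, 0, 0], [0, 0, 0], [0, 0, 0], [0, 0, 0], [0, 0, 0]])

```text
clock: 13.55
tcp_pos: [0.5076, 0.0313, 0.026]
tcp_rot: [[-0.994, -0.112, 0.006], [-0.112, 0.994, -0.002], [-0.005, -0.002, -1.0]]
contact_force: [-0.3, 0.2, 0.3]
grip_width: 0.006
```

```bash
python3 - <<'E'
from h import *
s,im2=snap("side","s8");print(get_obs()["contact_force"])
cv2.imwrite("pics/c11.png",cv2.resize(im2[140:240,220:320],(600,600),interpolation=cv2.INTER_CUBIC))
E
```

```text
[-0.76070899  0.27194649 -0.69501171]
```

View pics/c11.png

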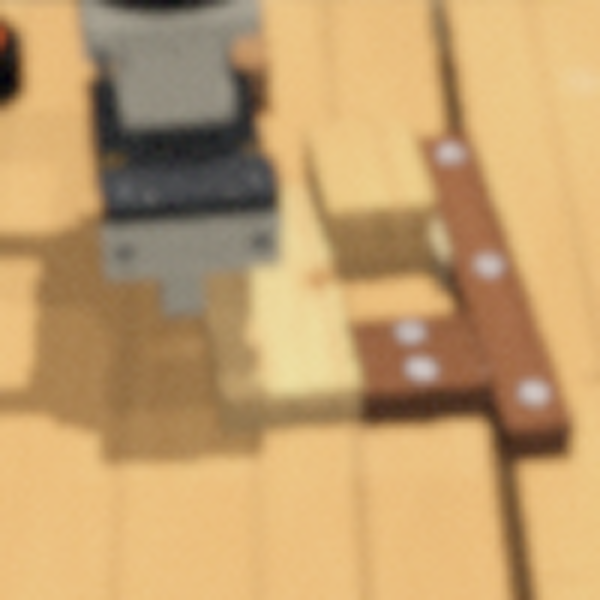

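The board is now almost at the stop block (358,360) and touching or close to the spacer. I'll go on in small steps and watch the force.

servo_tool(delta_pos=[[-0.001, 0, 0], [-0.002, 0, 0], [-0.003, 0, 0], [-0.004, 0, 0], [-0.005, 0, 0], [-0.005, 0, 0], [-0.005, 0, 0], [-0.005, 0, 0]], rotation=[[0, 0, 0], [0, 0, 0], [0, 0, 0], [0, 0, 0], [0, 0, 0], [0, 0, 0], [0, 0, 0], [0, 0, 0]])

```text
clock: 14.4
tcp_pos: [0.5084, 0.0316, 0.0259]
tcp_rot: [[-0.994, -0.112, -0.002], [-0.112, 0.994, -0.002], [0.002, -0.002, -1.0]]
contact_force: [-33.7, -2.8, 24.1]
grip_width: 0.005
```

```bash
python3 - <<'E'
from h import *
s,im2=snap("side","s9");p,im3=snap("scene","sc9");p,im=snap("wrist","w9");o=get_obs();print(o["contact_force"],o["wrist_torque"],o["tcp_pos"])
cv2.imwrite("pics/c12.png",np.hstack([cv2.resize(im2[140:240,220:320],(400,400),interpolation=cv2.INTER_CUBIC),cv2.resize(im3[150:250,150:250],(400,400),interpolation=cv2.INTER_CUBIC)]))
E
```

```text
[-34.20323507  -2.08316426  23.69496069] [-0.26145166  5.82474332  0.02562913] [0.5083914  0.03163487 0.02594568]
```

View pics/c12.png

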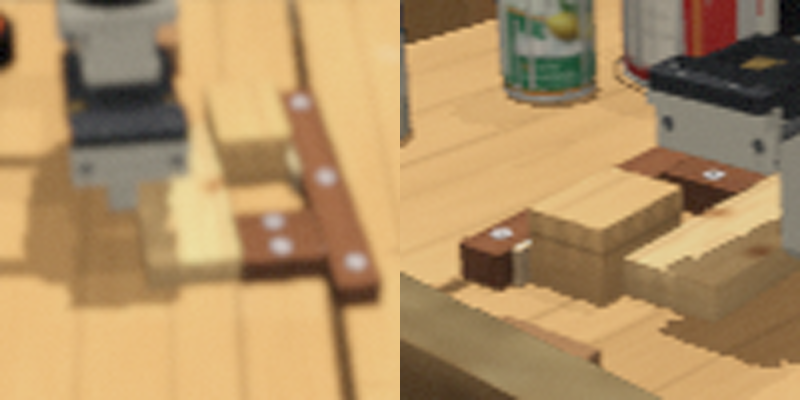

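View pics/w9.png

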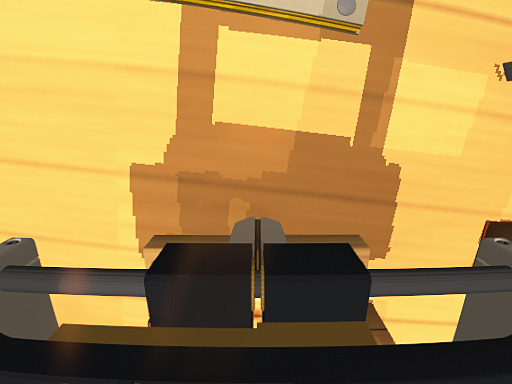

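The board looks flush on the stop block (240,235) and against the spacer. The wrist picture shows its near edge parallel to the hand, and the yaw moment is only 0.03 N m. The fingers press down with 24 N, so I'll ease that while keeping the push on.

servo_tool(delta_pos=[[-0.004, 0, -0.001], [-0.004, 0, -0.002], [-0.004, 0, -0.002], [-0.004, 0, -0.002], [-0.004, 0, -0.002], [-0.004, 0, -0.002], [-0.004, 0, -0.002], [-0.004, 0, -0.002]], rotation=[[0, 0, 0], [0, 0, 0], [0, 0, 0], [0, 0, 0], [0, 0, 0], [0, 0, 0], [0, 0, 0], [0, 0, 0]])

```text
clock: 15.35
tcp_pos: [0.5084, 0.0316, 0.0261]
tcp_rot: [[-0.994, -0.112, -0.01], [-0.112, 0.994, -0.003], [0.01, -0.002, -1.0]]
contact_force: [-23.7, -2.8, 5.3]
grip_width: 0.006
```

```bash
python3 - <<'E'
from h import *
np.set_printoptions(precision=4,suppress=True)
s,im2=snap("side","s10");p,im3=snap("scene","sc10");o=get_obs();print(o["clock"],o["contact_force"],o["wrist_torque"],o["tcp_pos"],o["tcp_rot"][:,2])
cv2.imwrite("pics/c13.png",np.hstack([cv2.resize(im2[160:215,250:305],(400,400),interpolation=cv2.INTER_CUBIC),cv2.resize(im3[185:240,160:215],(400,400),interpolation=cv2.INTER_CUBIC)]))
E
```

```text
15.45 [-24.242   -3.3514   7.0622] [-0.5496  4.1736 -0.011 ] [0.5084 0.0317 0.0261] [-0.0098 -0.003  -0.9999]
```

View pics/c13.png

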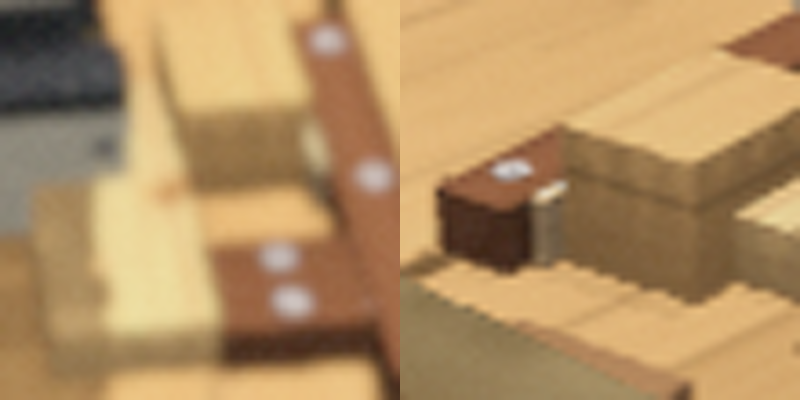

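The scene crop shows no gap between spacer and strip (565,215) or between spacer and board (735,215). The side crop shows the board flush on the stop (213,290). The arm is still pushing with 24 N, so I'm handing the job in.

```bash
python3 - <<'E'
from h import *
print(close_job()); 
E
```

```text
the job is handed in; nothing more can be done
None
```

I stood the spacer in the wide gap in front of the strip, 50 mm side across the gap, and let go of it. I then pushed the middle of the board's near edge toward the fence with closed fingers until everything stopped. I handed the job in at about 15.5 s with the arm still pushing.

- **Last force reading:** the push was 24 N with almost no twisting moment (-0.01 N m). The vertical force was down to 5–7 N after an earlier 24 N peak. The highest horizontal force I read was about 34 N.
- **Last pictures:** I saw no gap between spacer and strip, board and spacer, or board and stop block.
- **Limit of the flush check:** the pictures are coarse, so I judged the fit by eye and by the firm stop. A gap under about 1 mm would not show.
- **Not as the description suggested:** I gripped the spacer across its 70 mm side, because the paint can stood close on the other side.
- **Readings that disagreed:** an 11 N sideways and 16 N downward force showed as the spacer touched the bench. It was gone after release, and the spacer stood square. The first board measurement came out too narrow because I took a line on its top for the edge. I measured it again from a closer view.

I didn't touch the other things on the bench.

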